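# Open the glass sizing jig to its end stop

### The job

A wider sheet of glass is to be cut next, so open up the sizing jig: with the fingertips press down the orange locking button on the blue carriage and keep it down without a break while you slide the carriage along its rail all the way to the red end stop. Pause there a moment with the button still down, then let go so that the button pops up and locks the carriage against the stop. Do not pick anything up: the glass sheet and the other things on the bench stay where they are.

Things in the scene. Friction and masses are not known exactly. Their poses are not given: they have to be found in the camera images.
- jig: the glass sizing jig, fixed to the bench: an aluminium rail bed 100 mm wide (x) and 420 mm long (y) with a white glass board along its +x side, 420 mm long, reaching to x = 181 mm. Origin: on the bench surface under the middle of the rail bed. Its +y axis is the direction in which the blue carriage slides, level, towards the red end stop. Grey blocks 48 mm high close both ends of the bed. z is up.
- button_top (a point): centre of the top face of the orange square locking button, 44 x 44 mm, in the middle of the top of the blue carriage, 58 mm above the bench when up; this point moves with the button and carriage. Two blue cheeks of the carriage, one before and one behind it along the slide (jig y), leave an 80 mm wide gap around the button, are 64 mm wide (jig x) and stand 20 mm higher than the button, so their tops are 78 mm above the bench; along jig x the gap is open.
- lock_button (a joint): how far the button is pressed: 0 up (its latch pin locks the carriage in a notch), 0.008 m at the bottom of its travel. A spring brings it up again: about 3 N to start it, 6 N at the bottom. The pin is free of the notch from about 0.0045 m on.
- carriage (a joint): travel of the blue carriage along the jig's +y in m: 0 at the start, where it is latched; it has 110 to 210 mm to go to the red stop. With the button down it slides with about 1 to 2 N: fingertips pressing the button can drag it along, or push on the cheek ahead of them. Against the stop, the pin rises into a second notch when the button is let go; up to 2.5 mm short of the stop it still enters.
- carriage_mid (a point): centre of the blue carriage's deck (under the button), 44 mm above the bench. The carriage is 84 mm (jig x) by 100 mm (jig y); a low aluminium fence blade reaches from it over the white board, 172 mm from the rail's middle along jig +x, its top 39 mm above the bench.
- stop_face (a point): middle of the upright face of the red end stop, 44 mm above the bench, over the rail's middle. The stop is a red block 100 mm (jig x) by 30 mm (jig y), 48 mm high with a 14 mm high black knob on it, clamped on the rail somewhere ahead of the carriage. The carriage's front, 50 mm ahead of carriage_mid along jig +y, meets this face. Its axes are the jig's.
- sheet: square-cut green glass sheet lying on the white board of the jig near its fixed fence, 100 x 95 x 4 mm; origin at the centre of its underside; not to be disturbed
- tape: yellow roll of masking tape lying flat in front of the jig, 100 mm across, 25 mm high; origin at the centre of its underside; not to be disturbed
- pen: green marker pen lying in front of the jig, 135 mm long, 11 mm thick; origin at the centre of its underside; not to be disturbed
- glass: clear drinking glass, 72 mm wide, 105 mm tall, standing to one side of the jig; origin at the centre of its underside; not to be disturbed
- can: red drinks can, 66 mm wide, 115 mm tall, standing to one side of the jig; origin at the centre of its underside; not to be disturbed
- jar: amber jar with a white lid, 68 mm wide, 80 mm tall, standing to one side of the jig; origin at the centre of its underside; not to be disturbed
- carton: green carton, 130 x 65 x 40 mm, to the right; origin at the centre of its underside; not to be disturbed

How it is judged (in metres and radians):
On the way, in this order (a step that is already met when the one before it is completed fails the run):
1. the locking button is pressed down while the carriage still stands at its start (value of joint lock_button above 0.004 m and distance of carriage_mid from where it was at the start of the episode below 0.01 m), for 0.1 s.
2. the carriage is against the red end stop with the button still held down (y of carriage_mid in the frame of stop_face above -0.0535 m and value of joint lock_button above 0.004 m), for 0.1 s.
At the end, for the whole second after the job is handed in: the carriage stands within 3.5 mm of the red end stop, the button is up again (less than 1.5 mm down), and the glass sheet is at rest (y of carriage_mid in the frame of stop_face above -0.0535 m and value of joint lock_button below 0.0015 m and linear speed of sheet below 0.02 m/s); the robot touches nothing.
It fails at once if the button is up while the carriage is between its start (10 mm away or more) and the end stop: let go on the way, or the locked carriage was forced (value of joint lock_button below 0.0015 m and distance of carriage_mid from where it was at the start of the episode above 0.01 m and y of carriage_mid in the frame of stop_face below -0.056 m).
It fails at once if the glass sheet or another bystander is moved by more than 20 mm, or lifted by 10 mm (distance of any of sheet, tape, pen, glass, can, jar, carton from where it was at the start of the episode above 0.02 m or height (world z) of sheet above 0.022 m or height (world z) of any of tape, pen, glass, can, jar, carton above 0.01 m).
It fails at once if a standing bystander is tipped (angle between any of glass, can, jar's own z axis and vertical above 0.4 rad).
It also fails if it takes over 38 s, if anything falls off the work surface, if the arm or the gripper's body presses on something with over 40 N, if the wrist force passes 120 N, or if a joint passes its speed limit or range.

### The arm

A 7-joint arm with a two-finger parallel gripper is mounted at the origin on the work surface. World frame = base frame: x ahead of the robot, y to its left, z up, the work surface at z = 0. Lengths are in mm, angles in rad, forces in N, time in s.
With the tool pointing down it reaches from about 425 to 875 mm from the base axis. Payload 8.4 kg.
Tool frame: the origin (TCP) lies at the very end of the fingers, on their centre line; the grasp point (between the pads) lies hold_point_z behind it (hold_point_z is the distance from the TCP to the grasp point, in mm); z points along the fingers, y is the line along which they close (so a half turn about z gives the same grasp; the last joint's range is limited). The gripper opens to 87 mm and grips with 3 to 60 N. Pads are 19 mm wide; open, the fingers measure 117 mm over their backs; the gripper's body (75 mm by 190 mm) begins 51 mm behind the grasp point.
Start: joints at [-1.287, 0.333, 0.04, 1.465, -0.013, 1.343, -0.059], TCP at [242.786, 602.925, 222.546] pointing down, gripper open.
Joint ranges: [-2.58, 2.58], [-0.38, 2.09], [-1.3, 1.39], [0.25, 2.4], [-1.5, 4.64], [0.08, 2.09], [-2.65, 2.65]. Speed limits (rad/s): [2.22, 2.22, 2.79, 2.79, 3.14, 3.14, 3.14].

### API

Orientations are given as a unit quaternion [w, x, y, z].
In Python, from bench import * gives the robot as it stands.
- The arm moves only by the shell command python3 -m creep 'ROWS' [FORCE]. ROWS is JSON, a list of rows, each a list of 7 numbers: the turn, a rotation vector about the tool's x, y, z in rad, then the shift along the tool's x, y, z in m, then the opening in per cent of the stroke, from 0 (shut) to 100 (fully open). In form: [[ax, ay, az, tx, ty, tz, claw], ...]. A call has exactly 10 rows; each row is the pose to reach, as a shift and turn from the pose commanded when the call began, along the tool's axes at that moment; what a row does not reach only later rows make up. A row lasts 1/10 s, in which the tool goes at most 50 mm and 8.59 degrees, less where a joint would pass 70% of its speed; a pose out of reach is approached as far as the arm can. A call with a gripper value outside its range is refused whole. The fingers move at their own pace and stop on an object; FORCE is the grip in N (left out, the last holds). Time passes only in rows, so rows that repeat a pose let the fingers close, or fill a call up. It gives the time, the measured TCP pose, the force, the opening and the grip force at its end, in the units of the state.
- observe(): the state, without advancing time (a new reading comes with each control period).
- grab_frame(name): name is "scene" or "top" or "wrist"; returns a dict with "image" (384x512x3 uint8, blue, green, red), "z_map" (384x512 float32, mm along the optical axis (not along the pixel's ray), 0 where there is no reading), "fx", "fy", "cx", "cy" (pixels), "R" (3x3) and "t" (3): a world point X has camera coordinates R X + t. Camera axes: x right, y down, z forward; pixel columns grow to the right and rows downward; lengths in mm; the calibration is good to about 2 mm. The wrist camera is an equidistant fisheye: a pixel r from the principal point sees the ray r / f radians off the axis. A picture is of the moment at which its call begins.
- sign_off(): hands the job in; it is judged then, once.
Trained networks look in a picture, given as the dict that the camera call returned (one of the last four; its "shot" number tells which), for a name from the list of things; names that differ only in an ending like _2 or _b are one class to them, and where a whole thing is asked for, a point or a joint stands for the part that bears it (a point fixed in the world has none). Each returns a list of dicts, best first, with "score" (0 to 1); they miss things now and then, are a little off and sometimes report something else, mostly with a low value. They report only what shows in the picture. A call takes as long as a camera call.
- boxes_of(name, picture): "point" ([x, y, z] in mm, in the coordinates of the camera as it stood for that picture, good to about 4 mm: the middle of the surface that is visible of it).
- outline_of(name, picture): "pixels" (384x512 bool, what is visible of it).
- tip_of(name, picture): "point" ([x, y, z] in mm, in the coordinates of the camera as it stood for that picture, good to about 4 mm: a listed point, or the origin of a listed thing).
The state is a dict: "clock": time; "joint_positions": joint angles; "dq": joint speeds; "joint_torque": joint torques, N m; "eef_pos": TCP position; "orientation": TCP orientation; "ft_force": force on the tool from outside, world axes, zero at the start; "ft_torque": the same for the moment, N m; "grip_width": finger opening in mm; "finger_force": force on a finger pad.
Only numpy, scipy, OpenCV 4.12 (cv2) and the standard library are available. Lean on these libraries where they do the work, as an engineer would, in place of code of your own. Each camera call takes 0.05 s, during which the arm holds its last target. There are 200 camera calls.

## Working session

There is one attempt and no reset: what is moved stays moved. The work goes in short steps, Python scripts to look and compute and a shell command to move; the robot and the scene stay as the last step left them, time stands still between calls to the robot, and variables do not carry over. Pictures are saved under pics/ and viewed, at most 10 in all, crops included, and the job is handed in when it is done.

```bash
mkdir -p pics; cat > h.py <<'E'
from bench import *
import numpy as np, cv2
def w(pic,p): return pic["R"].T@(np.array(p)-np.array(pic["t"]))
E
python3 - <<'E'
from h import *
s=observe();print({k:np.round(s[k],3).tolist() for k in s})
ims=[]
for c in ["scene","top"]:
    p=grab_frame(c);ims.append(p["image"])
    for n in ["button_top","carriage_mid","stop_face","jig","sheet","tape","pen","glass","can","jar","carton"]:
        for r in tip_of(n,p)[:2]: print(c,n,round(r["score"],2),np.round(w(p,r["point"])))
cv2.imwrite("pics/a.png",cv2.resize(np.vstack(ims),(450,600)) if 0 else cv2.resize(np.hstack(ims),(800,300)))
E
```

```text
{'clock': 0.0, 'joint_positions': [-1.287, 0.334, 0.04, 1.466, -0.013, 1.343, -0.059], 'dq': [0.001, 0.0, 0.0, 0.0, -0.001, 0.0, -0.001], 'joint_torque': [-0.001, -65.635, 1.334, -40.38, -0.06, 0.045, 0.0], 'eef_pos': [242.655, 602.509, 221.672], 'orientation': [-0.0, 0.19, 0.982, -0.001], 'ft_force': [-0.176, 0.545, 0.669], 'ft_torque': [-0.009, -0.011, -0.033], 'finger_force': 0.0, 'grip_width': 87.249}
scene button_top 0.6 [ 531. -140.   54.]
scene carriage_mid 0.78 [ 532. -137.   42.]
scene stop_face 0.82 [556. 102.  44.]
scene jig 0.7 [539. -26.   3.]
scene jig 0.67 [447.  70.  -0.]
scene sheet 0.73 [ 643. -188.   11.]
scene tape 0.87 [446.  73.   0.]
scene pen 0.7 [ 429. -162.   -4.]
scene glass 0.73 [ 396. -460.    3.]
scene glass 0.48 [585. 478.   5.]
scene can 0.59 [468. 453.  -3.]
scene jar 0.59 [586. 479.   2.]
scene jar 0.4 [556. 102.  40.]
scene carton 0.61 [ 586. -495.   -3.]
top button_top 0.49 [ 533. -138.   59.]
top carriage_mid 0.96 [ 530. -139.   43.]
top jig 0.72 [540. -28.   0.]
top sheet 0.87 [ 650. -183.   14.]
top tape 0.78 [441.  68.  -1.]
top pen 0.64 [ 427. -163.   -4.]
top pen 0.62 [552. 108.  43.]
top glass 0.68 [ 398. -465.   -6.]
top can 0.58 [467. 455.  -6.]
top jar 0.86 [589. 478.  -2.]
top jar 0.65 [ 646. -182.   16.]
top carton 0.68 [ 580. -499.    2.]
```

View pics/a.png

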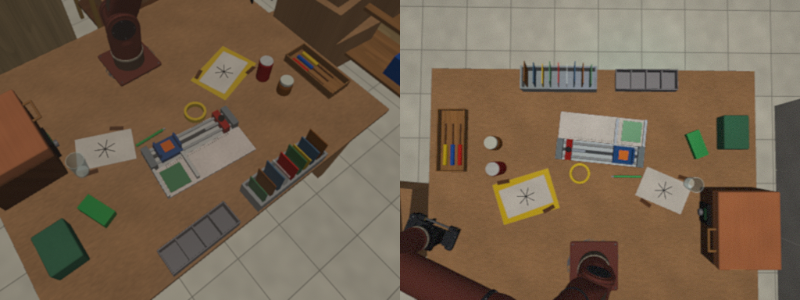

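The top view shows the carriage with its orange button at about (622,155), the red stop at about (568,150) and the sheet at (632,131). These agree with the network points. Next I refine the rail direction and work out the shift.

```bash
cat >> h.py <<'E'
from scipy.spatial.transform import Rotation as Ro
def cloud(p,m):
    v,u=np.nonzero(m&(p["z_map"]>0)); z=p["z_map"][v,u]
    return (np.c_[(u-p["cx"])/p["fx"]*z,(v-p["cy"])/p["fy"]*z,z]-np.array(p["t"]))@p["R"]
def tool():
    s=observe();q=s["orientation"];return np.array(s["eef_pos"]),Ro.from_quat([q[1],q[2],q[3],q[0]]).as_matrix()
E
python3 - <<'E'
from h import *
import bench
print(getattr(bench,"hold_point_z",None))
for c in ["top","scene"]:
    p=grab_frame(c)
    for n in ["jig","button_top","carriage_mid","stop_face"]:
        for r in outline_of(n,p)[:1]:
            X=cloud(p,r["pixels"]); (cx,cy),(a,b),th=cv2.minAreaRect(X[:,:2].astype(np.float32))
            print(c,n,round(r["score"],2),len(X),np.round([cx,cy,a,b,th],1),"z",np.round(np.percentile(X[:,2],[5,50,95])), np.round(np.median(X,0)))
t,R=tool();print(np.round(R,3))
for g in [(420,300,220),(531,-138,180)]: print(np.round(R.T@(np.array(g)-t)/1000,3))
print("yaw tool y",np.arctan2(R[1,1],R[0,1]))
E
```

```text
18.700000000000003
top jig 0.6 5923 [608.7 -34.4 435.8 236.8  84.2] z [ 6. 13. 51.] [600. -26.  13.]
top carriage_mid 0.64 423 [462.8 476.   69.3 106.6   2.7] z [ 16. 110. 117.] [467. 444. 110.]
top stop_face 0.8 312 [564.5 110.4  94.9 103.   29.2] z [21. 46. 63.] [554. 118.  46.]
scene jig 0.69 7233 [598.6 -32.2 430.  259.3  83. ] z [ 6. 13. 52.] [607. -37.  13.]
scene button_top 0.71 177 [ 526.6 -137.9   44.1   54.7   83.5] z [52. 57. 60.] [ 530. -139.   57.]
scene stop_face 0.78 414 [564.7 109.2  95.9 102.1  30.6] z [19. 44. 60.] [559. 110.  44.]
[[-0.928  0.374 -0.   ]
 [ 0.374  0.928 -0.   ]
 [-0.    -0.    -1.   ]]
[-0.278 -0.215  0.003]
[-0.544 -0.58   0.043]
yaw tool y 1.187984757825417
```

```bash
python3 -m creep '[[0,0,-0.03,-0.035,-0.027,0,0],[0,0,-0.06,-0.07,-0.054,0,0],[0,0,-0.09,-0.105,-0.081,0,0],[0,0,-0.12,-0.14,-0.108,0,0],[0,0,-0.15,-0.175,-0.135,0,0],[0,0,-0.18,-0.21,-0.161,0,0],[0,0,-0.21,-0.244,-0.188,0,0],[0,0,-0.24,-0.278,-0.215,0,0],[0,0,-0.278,-0.305,-0.25,0,0],[0,0,-0.278,-0.33,-0.285,0,0]]' 10
python3 - <<'E'
from h import *
t,R=tool();print(t,np.arctan2(R[1,1],R[0,1]))
print(np.round(R.T@(np.array([531,-138,180])-t)/1000,3))
E
```

```text
clock: 2.7
eef_pos: [443.1, 213.4, 222.7]
orientation: [0.0, 0.052, 0.999, 0.0]
ft_force: [-0.5, 0.1, -0.0]
grip_width: 14.9
finger_force: 0.0
[443.06411049 213.3571058  222.70346922] 1.46680605923628
[-0.124 -0.34   0.043]
```

```bash
python3 -m creep '[[0,0,0,-0.015,-0.042,0.005,0],[0,0,0,-0.03,-0.084,0.01,0],[0,0,0,-0.046,-0.126,0.015,0],[0,0,0,-0.062,-0.168,0.02,0],[0,0,0,-0.077,-0.21,0.025,0],[0,0,0,-0.093,-0.252,0.03,0],[0,0,0,-0.108,-0.294,0.035,0],[0,0,0,-0.124,-0.34,0.043,0],[0,0,0,-0.124,-0.34,0.043,0],[0,0,0,-0.124,-0.34,0.043,0]]'
python3 - <<'E'
from h import *
p=grab_frame("wrist");cv2.imwrite("pics/b.png",p["image"])
for n in ["button_top","carriage_mid","stop_face"]:
    for r in tip_of(n,p)[:1]: print(n,round(r["score"],2),np.round(w(p,r["point"]),1))
p=grab_frame("top");
for n in ["button_top","carriage_mid","stop_face"]:
    for r in tip_of(n,p)[:1]: print("top",n,round(r["score"],2),np.round(w(p,r["point"]),1))
t,R=tool();print(t)
E
```

```text
clock: 3.7
eef_pos: [529.9, -137.1, 179.3]
orientation: [-0.0, 0.054, 0.999, -0.0]
ft_force: [-0.4, -0.2, 0.4]
grip_width: 0.3
finger_force: 0.0
button_top 0.91 [ 531.3 -137.4   51.6]
carriage_mid 0.57 [ 530.1 -134.4   41.1]
stop_face 0.63 [557.1 107.   41.3]
top carriage_mid 0.83 [ 528.9 -140.5   43.2]
[ 530.29609629 -134.97602983  179.74472192]
```

View pics/b.png

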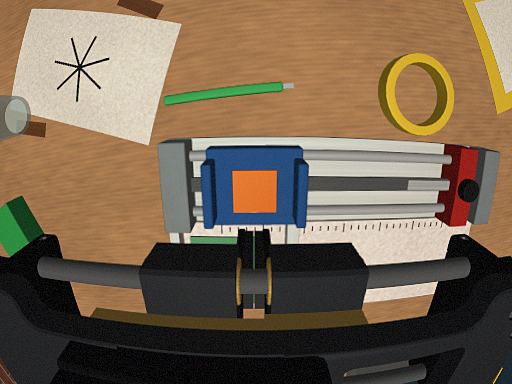

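The wrist view shows the orange button at (255,191), in line with the closed fingers at (253,260), and the stop at (460,185). Position and yaw agree, so I go down to just above the button.

```bash
python3 -m creep '[[0,0,0,0,0,0.02,0],[0,0,0,0,0,0.045,0],[0,0,0,0,0,0.07,0],[0,0,0,0,0,0.09,0],[0,0,0,0,0,0.105,0],[0,0,0,0,0,0.112,0],[0,0,0,0,0,0.116,0],[0,0,0,0,0,0.117,0],[0,0,0,0,0,0.117,0],[0,0,0,0,0,0.117,0]]'
python3 - <<'E'
from h import *
print(observe()["eef_pos"],observe()["ft_force"])
p=grab_frame("wrist");cv2.imwrite("pics/c.png",p["image"])
E
```

```text
clock: 5.1
eef_pos: [530.6, -135.9, 63.2]
orientation: [0.001, 0.052, 0.999, 0.0]
ft_force: [0.8, -0.1, 0.5]
grip_width: 0.4
finger_force: 0.0
[ 530.64171874 -135.87803299   63.23230209] [ 0.81061785 -0.10551763  0.5294017 ]
```

View pics/c.png

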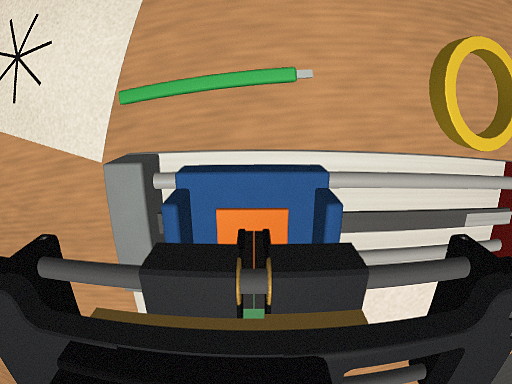

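The fingers at (253,250) stand in the middle of the gap over the button at (252,226). Now I press.

```bash
python3 -m creep '[[0,0,0,0,0,0.002,0],[0,0,0,0,0,0.004,0],[0,0,0,0,0,0.006,0],[0,0,0,0,0,0.008,0],[0,0,0,0,0,0.010,0],[0,0,0,0,0,0.012,0],[0,0,0,0,0,0.013,0],[0,0,0,0,0,0.014,0],[0,0,0,0,0,0.014,0],[0,0,0,0,0,0.014,0]]'
```

```text
clock: 6.15
eef_pos: [530.7, -136.1, 50.2]
orientation: [0.0, 0.053, 0.999, 0.0]
ft_force: [-7.0, 2.2, 23.0]
grip_width: 0.9
finger_force: 12.0
```

The button is at the bottom of its travel: 23 N with the tip at z 50. Now I slide along tool +y.

```bash
python3 -m creep '[[0,0,0,0,0.003,0,0],[0,0,0,0,0.008,0,0],[0,0,0,0,0.014,0,0],[0,0,0,0,0.021,0,0],[0,0,0,0,0.028,0,0],[0,0,0,0,0.035,0,0],[0,0,0,0,0.042,0,0],[0,0,0,0,0.049,0,0],[0,0,0,0,0.055,0,0],[0,0,0,0,0.06,0,0]]'
python3 - <<'E'
from h import *
p=grab_frame("wrist");cv2.imwrite("pics/d.png",p["image"])
for n in ["stop_face","carriage_mid"]:
    for r in tip_of(n,p)[:1]: print(n,round(r["score"],2),np.round(w(p,r["point"]),1))
E
```

```text
clock: 7.15
eef_pos: [536.8, -76.4, 50.2]
orientation: [0.0, 0.053, 0.999, 0.0]
ft_force: [-9.2, -0.7, 26.1]
grip_width: 0.6
finger_force: 12.6
stop_face 0.74 [555.8 103.9  39.4]
carriage_mid 0.79 [535.9 -75.7  43.1]
```

View pics/d.png

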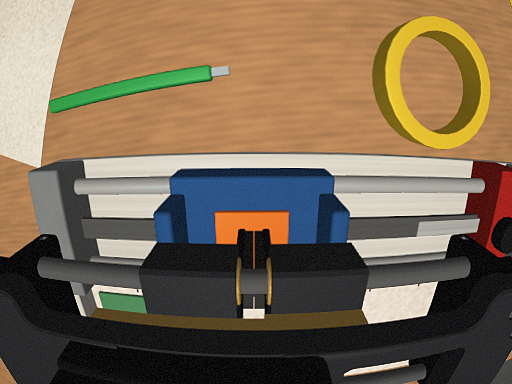

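The button stayed centred under the fingers at (252,226), so the carriage came along. About 130 mm remain.

```bash
python3 -m creep '[[0,0,0,0,0.005,0,0],[0,0,0,0,0.013,0,0],[0,0,0,0,0.023,0,0],[0,0,0,0,0.034,0,0],[0,0,0,0,0.045,0,0],[0,0,0,0,0.056,0,0],[0,0,0,0,0.067,0,0],[0,0,0,0,0.078,0,0],[0,0,0,0,0.088,0,0],[0,0,0,0,0.095,0,0]]'
python3 - <<'E'
from h import *
p=grab_frame("wrist")
for n in ["stop_face","carriage_mid"]:
    for r in tip_of(n,p)[:1]: print(n,round(r["score"],2),np.round(w(p,r["point"]),1))
E
```

```text
clock: 8.3
eef_pos: [546.5, 19.2, 50.2]
orientation: [-0.0, 0.052, 0.999, 0.001]
ft_force: [-10.3, 0.7, 26.1]
grip_width: 0.7
finger_force: 13.2
stop_face 0.56 [554.9 107.5  39.9]
carriage_mid 0.61 [541.   21.5  40.4]
```

```bash
python3 -m creep '[[0,0,0,0,0.005,0,0],[0,0,0,0,0.010,0,0],[0,0,0,0,0.015,0,0],[0,0,0,0,0.02,0,0],[0,0,0,0,0.025,0,0],[0,0,0,0,0.029,0,0],[0,0,0,0,0.032,0,0],[0,0,0,0,0.035,0,0],[0,0,0,0,0.038,0,0],[0,0,0,0,0.04,0,0]]'
python3 - <<'E'
from h import *
p=grab_frame("wrist");cv2.imwrite("pics/e.png",p["image"])
E
```

```text
clock: 9.45
eef_pos: [550.5, 58.6, 50.2]
orientation: [-0.0, 0.052, 0.999, 0.001]
ft_force: [-11.1, 0.2, 26.2]
grip_width: 0.3
finger_force: 13.1
```

View pics/e.png

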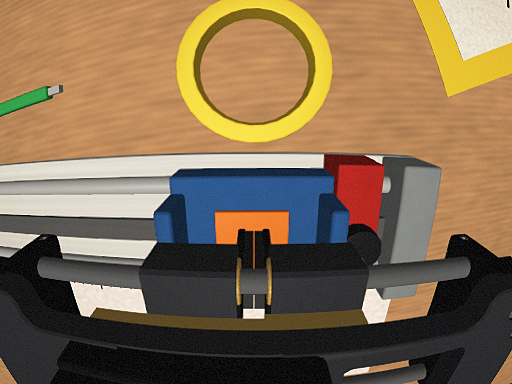

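The carriage front is at about (335,200), almost at the red stop, but there is no reaction along y yet. I push a little further.

```bash
python3 -m creep '[[0,0,0,0,0.001,0,0],[0,0,0,0,0.002,0,0],[0,0,0,0,0.003,0,0],[0,0,0,0,0.004,0,0],[0,0,0,0,0.005,0,0],[0,0,0,0,0.006,0,0],[0,0,0,0,0.007,0,0],[0,0,0,0,0.008,0,0],[0,0,0,0,0.008,0,0],[0,0,0,0,0.008,0,0]]'
```

```text
clock: 10.5
eef_pos: [550.9, 60.3, 50.1]
orientation: [-0.001, 0.055, 0.999, -0.002]
ft_force: [-12.5, -17.0, 30.2]
grip_width: 0.3
finger_force: 15.3
```

The carriage is against the stop: y reaction -17 N, and the tip stalled. I hold briefly and then lift.

```bash
python3 -m creep '[[0,0,0,0,0,0,0],[0,0,0,0,0,0,0],[0,0,0,0,0,0,0],[0,0,0,0,0,-0.004,0],[0,0,0,0,0,-0.009,0],[0,0,0,0,0,-0.015,0],[0,0,0,0,0,-0.03,0],[0,0,0,0,0,-0.06,0],[0,0,0,0,0,-0.1,0],[0,0,0,0,0,-0.12,0]]'
python3 - <<'E'
from h import *
p=grab_frame("wrist");cv2.imwrite("pics/f.png",p["image"])
for n in ["button_top","stop_face","carriage_mid"]:
    for r in tip_of(n,p)[:1]: print(n,round(r["score"],2),np.round(w(p,r["point"]),1))
    for r in outline_of(n,p)[:1]: print(np.median(p["z_map"][r["pixels"]]))
print(observe()["ft_force"])
E
```

```text
clock: 11.5
eef_pos: [552.5, 66.4, 172.4]
orientation: [0.002, 0.052, 0.999, 0.001]
ft_force: [0.4, -0.5, 0.7]
grip_width: 0.3
finger_force: 0.0
button_top 0.65 [555.6  57.   51.7]
287.48502
stop_face 0.79 [555.9 107.6  41.1]
289.17123
[ 0.02282361 -0.0543829  -1.57276706]
```

View pics/f.png

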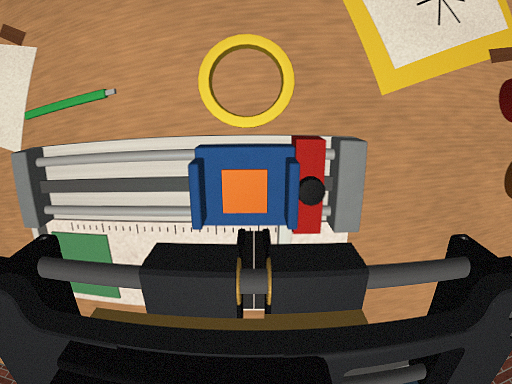

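The blue carriage's front at (297,190) touches the red stop at (308,185). The button at (245,190) is clear of the fingers and reads the same height as before it was pressed. The sheet, pen and tape are undisturbed, so I hand in.

```bash
python3 -c "
from bench import *
print(sign_off())"
```

```text
the job is handed in; nothing more can be done
None
```

The carriage was slid to the red end stop with the button held down throughout, then released and locked there, and the job is handed in; no verdict came back, but the last picture shows it against the stop with the sheet, pen and tape undisturbed.

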